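Slide the disinfectant pump bottle home into its bay

TASK

Put the tall pump bottle of hand disinfectant away: slide it along the table top into the empty bay of the bottle rail, all the way in so that it stands at or close to the bay's back wall. It is full and top-heavy and its pump leaks when tipped, so keep it upright and on the table throughout, never lifting it, and leave the other two bottles where they stand.

Things in the scene. Friction and masses are not known exactly. Their poses are not given: they have to be found in the camera images.
- pump_bottle: The bottle to slide: white plastic, round, 64 mm diameter, straight-sided up to 150 mm, then shoulder, neck and a grey pump head with a spout reaching 44 mm from the axis at 222 mm height; 228 mm tall, 0.3 to 0.56 kg, loose; the only one with a pump. Origin: centre of its underside, z up. It slides when pushed under about 25 mm above the table and topples when pushed high.
- mat: Centre of the empty bay, marked by a flat dark rubber square, 60 mm (no obstacle). Its -y axis points into the bay, roughly to the robot's right; z up. Fixed aluminium walls 30 mm high, 8 mm thick, no floor: back wall's face at y = -36 mm, side walls' faces at x = +-48 mm, starting at y = +5 mm; open towards +y. The rail has two such bays side by side, 150 mm apart, same yaw; either may be empty.
- nozzle_bottle: A bystander in the other bay, to be left alone: white plastic squeeze bottle with a pointed grey nozzle, 60 mm in diameter, 205 mm tall, loose. Origin at the centre of its underside.
- capped_bottle: A bystander standing further left or right, to be left alone: white plastic bottle with a flat grey screw cap, 62 mm in diameter, 158 mm tall, loose. Origin at the centre of its underside.
Not all that is in view belongs to the job. Leave any red or yellow look-alike of the pump_bottle alone.

How it is judged:
By the outcome, as a careful person would: the job done as asked, in the order asked, and still so for the second after the job is handed in, with the robot touching nothing.
It also fails if it takes over 40 s, if anything falls off the work surface, if the arm or the gripper's body presses on something with over 40 N, if the wrist force passes 120 N, or if a joint passes its speed limit or range.

ROBOT

A 6-joint arm with a two-finger parallel gripper is mounted at the origin on the work surface. World frame = base frame: x ahead of the robot, y to its left, z up, the work surface at z = 0. Lengths are in m, angles in rad, forces in N, time in s.
With the tool pointing down it reaches from about 0.275 to 0.975 m from the base axis. Payload 8.4 kg.
Tool frame: the origin (TCP) lies on the centre line of the jaws, within the pads' length; the fingertips stand 19 mm ahead of it and the grasp point (between the pads) is the TCP; z points along the fingers, y is the line along which they close (so a half turn about z gives the same grasp; the last joint's range is limited). The gripper opens to 92 mm and grips with 3 to 60 N. Pads are 20 mm wide; open, the fingers measure 128 mm over their backs; the gripper's body (75 mm by 189 mm) begins 69 mm behind the grasp point.
Start: joints at [-1.286, 0.353, 1.633, -0, 1.155, -0.002], TCP at [0.177, -0.599, 0.194] pointing down, gripper open.
Joint ranges: [-2.63, 2.63], [-0.92, 2.1], [0.06, 2.66], [-1.3, 4.44], [0, 2.69], [-3.02, 3.02]. Speed limits (rad/s): [2.22, 2.22, 2.79, 3.14, 3.14, 3.14].

INTERFACE

Orientations are given as a rotation vector (axis times angle).
In Python, from rig import telemetry, get_image, ticket gives the robot as it stands.
- The arm moves only by the shell command python3 -m jog 'ROWS' [FORCE]. ROWS is JSON, a list of rows, each a list of 7 numbers: the shift along the tool's x, y, z in mm, then the turn, a rotation vector about the tool's x, y, z in rad, then the finger opening in mm, from 0 to 91.9. A call has 1 to 5 rows; each row shifts and turns the commanded pose from where the row before left it, along the tool's axes as they then stand; what a row does not reach is not made up. A row lasts 1/8 s, in which the tool goes at most 62.5 mm and 10.7 degrees, less where a joint would pass 70% of its speed; a pose out of reach is approached as far as the arm can. A call is refused whole if a number of a shift passes 62.5 or a number of a turn 0.188, either way. A call with a gripper value outside its range is refused whole. The fingers move at their own pace and stop on an object; FORCE is the grip in N (left out, the last holds). Time passes only in rows, so rows that do not move let the fingers close. It gives the time, the measured TCP pose, the force, the opening and the grip force at its end, in the units of the state.
- telemetry.get_state(): the state, without advancing time (a new reading comes with each control period).
- get_image(name): name is "scene" or "top" or "wrist"; returns a dict with "pixels" (400x640x3 uint8, red, green, blue), "range_z" (400x640 float32, m along the optical axis (not along the pixel's ray), 0 where there is no reading), "fovy" (degrees; the focal length in pixels is half the picture's height over the tangent of half this angle, whatever the lens; pixels are square), "cx", "cy" (the principal point, pixels), "world_to_cam" (4x4, takes a point from world to camera coordinates); the wrist camera has in their place "mount" (4x4, takes a point from camera to tool coordinates, whose origin is the TCP and whose axes are the flange's). Camera axes: x right, y up, looking along -z (the intrinsics and any distortion apply to the point x, -y, -z); pixel columns grow to the right and rows downward; lengths in m; the calibration is good to about 2 mm. A picture is of the moment at which its call begins: read the wrist's pose just before it.
- ticket.hand_in(): hands the job in; it is judged then, once.
The state is a dict: "time": time; "joint_positions": joint angles; "joint_vel": joint speeds; "joint_efforts": joint torques, N m; "tcp_pos": TCP position; "ee_rot": TCP orientation; "force": force on the tool from outside, world axes, zero at the start; "ft_torque": the same for the moment, N m; "finger_gap": opening from 0.0 (shut) to 1.0 (fully open); "grip_force": force on a finger pad.
Only numpy, scipy, OpenCV 4.12 (cv2) and the standard library are available. Lean on these libraries where they do the work, as an engineer would, in place of code of your own. Each camera call takes 0.05 s, during which the arm holds its last target. There are 200 camera calls.

## Working session

There is one attempt and no reset: what is moved stays moved. The work goes in short steps, Python scripts to look and compute and a shell command to move; the robot and the scene stay as the last step left them, time stands still between calls to the robot, and variables do not carry over. Pictures are saved under pics/ and viewed, at most 10 in all, crops included, and the job is handed in when it is done.

```bash
mkdir -p pics; ls
cat > h.py <<'E'
import numpy as np, cv2
from rig import telemetry, get_image, ticket
def save(n,f):
    d=get_image(n); cv2.imwrite('pics/'+f,d['pixels'][:,:,::-1]); np.save('/tmp/'+n+'.npy',d,allow_pickle=True); return d
def load(n): return np.load('/tmp/'+n+'.npy',allow_pickle=True).item()
def pts(d):
    "world point per pixel from depth"
    f=200/np.tan(np.radians(d['fovy'])/2); z=d['range_z']
    v,u=np.mgrid[0:400,0:640]
    c=np.stack([(u-d['cx'])/f*z,-(v-d['cy'])/f*z,-z],-1)
    T=np.linalg.inv(d['world_to_cam'])
    return c@T[:3,:3].T+T[:3,3]
E
python3 - <<'E'
from h import *
for n in('scene','top'):
    d=save(n,n+'1.png'); print({k:v for k,v in d.items() if k not in('pixels','range_z')})
s=telemetry.get_state(); print(s)
E
```

```text
pics
{'fovy': 53.01574639323025, 'cx': 320.9542506310948, 'cy': 200.34875307705144, 'world_to_cam': array([[-3.94496909e-01,  9.18897159e-01,  4.47348322e-04,
         2.33144832e-01],
       [-4.98594144e-01, -2.14463140e-01,  8.39886565e-01,
         2.52983659e-01],
       [ 7.71865318e-01,  3.31109608e-01,  5.42761788e-01,
        -1.49585319e+00],
       [ 0.00000000e+00,  0.00000000e+00,  0.00000000e+00,
         1.00000000e+00]])}
{'fovy': 43.19470264010943, 'cx': 319.13246039117587, 'cy': 192.71180010107577, 'world_to_cam': array([[ 0.02932973, -0.99940198,  0.01831523, -0.02212989],
       [ 0.98369662,  0.03211156,  0.17694578, -0.58800623],
       [-0.17742809,  0.01282686,  0.98405017, -1.36031684],
       [ 0.        ,  0.        ,  0.        ,  1.        ]])}
{'time': 0.1, 'joint_positions': array([-1.28639770e+00,  3.53598191e-01,  1.63402329e+00, -1.84124525e-05,
        1.15519250e+00, -2.36085941e-03]), 'joint_vel': array([ 0.00069541,  0.00214018, -0.00298151,  0.00106544,  0.00092046,
        0.00046807]), 'joint_efforts': array([ 1.06278165e-06, -5.94906843e+01, -3.34930122e+01,  6.98585459e-02,
        1.82392937e-02, -2.15313514e-05]), 'tcp_pos': array([ 0.17666958, -0.59904158,  0.19344233]), 'ee_rot': array([-3.10815976e+00, -4.48738112e-01,  2.95719606e-04]), 'force': array([ 0.18951611,  1.25496495, -0.09198731]), 'ft_torque': array([-0.04605053, -0.02086138,  0.01261092]), 'grip_force': 0.0, 'finger_gap': 0.9991278901995018}
```

View pics/scene1.png

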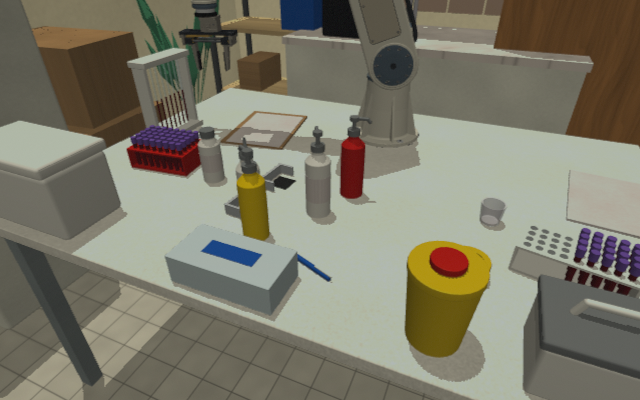

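View pics/top1.png

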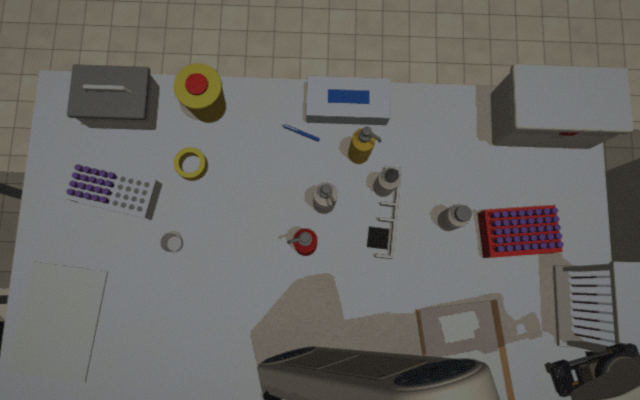

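```bash
cat > m.py <<'E'
from h import *
from scipy.optimize import least_squares
def circ(P,r):
    n=P[:,:2]
    s=least_squares(lambda c:np.hypot(*(n-c).T)-r,n.mean(0)+[-.02,0],loss='soft_l1',f_scale=.002)
    return s.x,len(P)
for nm in('scene','top'):
    d=load(nm);W=pts(d);im=d['pixels'].astype(int)
    boxes={'scene':dict(pump=(295,340,145,220,.032),noz=(232,275,135,215,.03),cap=(195,225,125,185,.031),red=(336,370,130,200,.032),yel=(235,270,170,240,.032)),
     'top':dict(pump=(305,345,175,220,.032),noz=(372,402,165,197,.03),cap=(440,475,200,232,.031),red=(290,320,225,260,.032),yel=(345,375,125,165,.032))}[nm]
    for k,(a,b,c,e,r) in boxes.items():
        P=W[c:e,a:b]; 
        col=im[c:e,a:b]; sat=col.max(2)-col.min(2)
        m=(P[...,2]>.04)&(P[...,2]<.125)&(d['range_z'][c:e,a:b]>0)&((sat>60) if k in('red','yel') else (sat<45))
        if m.sum()>10: print(nm,k,circ(P[m],r))
    # mat
    b={'scene':(270,300,170,192),'top':(362,394,222,252)}[nm]
    a,bb,c,e=b; m=(im[c:e,a:bb].max(2)<45); 
    P=W[c:e,a:bb][m]; P=P[abs(P[:,2])<.012]; R=cv2.minAreaRect((P[:,:2]*1000).astype(np.float32)); print(nm,'mat',R,P.mean(0))
d=load('top');W=pts(d)
a=W[150:265,360:405].reshape(-1,3);m=(a[:,2]>.02)&(a[:,2]<.038); Q=a[m];R=cv2.minAreaRect((Q[:,:2]*1000).astype(np.float32));print('rail',R,cv2.boxPoints(R))
s=cv2.resize(load('scene')['pixels'][110:250,180:380,::-1],None,fx=4,fy=4)
cv2.imwrite('pics/crop1.png',s)
E
python3 m.py
```

```text
scene pump (array([ 0.57087802, -0.01923818]), 722)
scene noz (array([ 0.65448587, -0.16834138]), 93)
scene cap (array([ 0.53084698, -0.37934878]), 660)
scene red (array([0.44874619, 0.02939077]), 610)
scene yel (array([ 0.72179052, -0.11711132]), 814)
scene mat ((473.6837158203125, -175.50282287597656), (52.94919204711914, 56.358489990234375), 85.607177734375) [ 0.47295787 -0.17352771 -0.00060088]
top pump (array([ 0.51378892, -0.00665393]), 104)
top noz (array([ 0.58178613, -0.16337557]), 205)
top cap (array([ 0.50716714, -0.33494883]), 330)
top mat ((473.1944580078125, -175.72323608398438), (54.288875579833984, 55.47495651245117), 84.84119415283203) [ 4.72899468e-01 -1.75712441e-01  4.23376410e-05]
rail ((561.5089111328125, -199.96661376953125), (293.923583984375, 114.11935424804688), 10.338028907775879) [[ 406.69318  -170.2063  ]
 [ 427.17255  -282.47302 ]
 [ 716.32465  -229.72693 ]
 [ 695.8453   -117.460205]]
```

View pics/crop1.png

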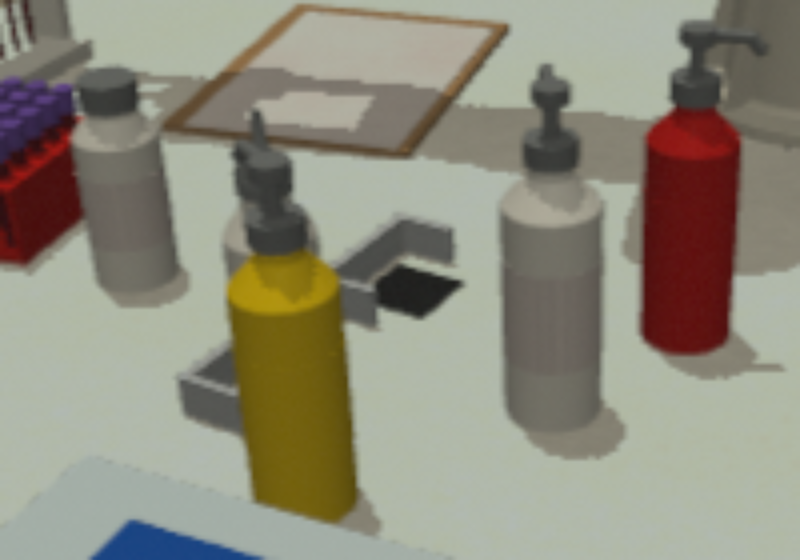

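The scene holds three pump bottles: white at scene (318,185) / top (324,195), red at (352,165) and yellow at (253,205). Red and yellow are the look-alikes. The nozzle bottle is at (246,165) in the far bay and the capped one at (210,155). The crop confirms that the target is the white bottle with a pump. The empty bay is the one with the mat at top (378,237). I'll refine the fits next, since the top camera sees the bottles' -x side and needs a different starting guess.

```bash
cat > m2.py <<'E'
from h import *
from scipy.optimize import least_squares
def fit(nm,box,r,zl=.03,zh=.145):
    d=load(nm);W=pts(d);a,b,c,e=box
    P=W[c:e,a:b];P=P[(P[...,2]>zl)&(P[...,2]<zh)]
    C=np.linalg.inv(d['world_to_cam'])[:3,3]
    md=np.median(P,0)[:2]; u=md-C[:2];u/=np.hypot(*u)
    P=P[np.hypot(*(P[:,:2]-md).T)<.06]
    s=least_squares(lambda c:np.hypot(*(P[:,:2]-c).T)-r,md+.02*u,loss='soft_l1',f_scale=.002)
    return s.x.round(4),len(P),round(float(np.median(abs(s.fun))),4)
if __name__=='__main__':
    for k,sb,tb,r in (('pump',(300,335,150,218),(305,345,175,220),.032),('noz',(235,275,135,180),(372,402,165,197),.03),('cap',(195,225,125,185),(440,475,200,232),.031),('red',(336,370,130,200),(290,320,225,260),.032),('yel',(235,270,170,240),(345,375,125,165),.032)):
        print(k,fit('scene',sb,r),fit('top',tb,r))
    d=load('top');W=pts(d);P=W[160:262,362:405]
    Q=P[abs(P[...,2]-.03)<.004]
    M=np.array([.473,-.1757]);
    for yaw in(-3,-4,-5,-6,-7):
        t=np.radians(yaw);X=(Q[:,:2]-M)@np.array([[np.cos(t),-np.sin(t)],[np.sin(t),np.cos(t)]])
        B=X[(X[:,0]>-55)&(X[:,1]<-.03)&(X[:,1]>-.05)];print(yaw,len(B),np.polyfit(B[:,0],B[:,1],1))
        if yaw==-5:
            S=X[(X[:,1]>-.03)&(X[:,1]<.01)];print('side x',np.histogram(S[:,0],bins=np.arange(-.07,.08,.01)))
    W=pts(load('scene'));P=W[0:110,160:260].reshape(-1,3);P=P[(abs(P[:,0]-.177)<.2)&(abs(P[:,1]+.599)<.2)&(P[:,2]>.12)]
    for z in np.arange(.14,.6,.02):
        q=P[abs(P[:,2]-z)<.01]
        if len(q):print(round(z,2),len(q),np.ptp(q[:,:2],axis=0).round(3))
E
python3 m2.py
```

```text
pump (array([ 0.5708, -0.0193]), 985, 0.0008) (array([ 0.5697, -0.0192]), 136, 0.0003)
noz (array([ 0.6214, -0.191 ]), 107, 0.0023) (array([ 0.6248, -0.1917]), 379, 0.0023)
cap (array([ 0.5306, -0.3794]), 789, 0.0016) (array([ 0.5309, -0.3799]), 409, 0.0019)
red (array([0.4487, 0.0294]), 893, 0.0008) (array([0.4475, 0.0297]), 50, 0.0002)
yel (array([ 0.7217, -0.1172]), 1172, 0.0007) (array([ 0.7206, -0.1171]), 244, 0.0005)
-3 221 [-0.0220913  -0.04011685]
-4 217 [-0.01281875 -0.04012654]
-5 216 [-0.00204501 -0.03976079]
side x (array([ 0, 20, 10,  0,  0,  0,  0,  0,  0,  0,  0,  2, 25,  0,  0]), array([-0.07, -0.06, -0.05, -0.04, -0.03, -0.02, -0.01,  0.  ,  0.01,
        0.02,  0.03,  0.04,  0.05,  0.06,  0.07,  0.08]))
-6 209 [ 0.0100106 -0.0397278]
-7 204 [ 0.02528354 -0.03977935]
0.14 115 [0.146 0.055]
0.16 112 [0.142 0.056]
0.18 112 [0.122 0.056]
0.2 113 [0.122 0.057]
0.22 166 [0.161 0.206]
0.24 165 [0.147 0.209]
0.26 191 [0.191 0.17 ]
0.28 281 [0.181 0.219]
0.3 113 [0.105 0.168]
0.32 351 [0.112 0.177]
0.34 360 [0.107 0.198]
0.36 137 [0.057 0.054]
0.38 125 [0.071 0.06 ]
0.4 159 [0.062 0.076]
0.42 155 [0.065 0.073]
0.44 96 [0.058 0.067]
```

```bash
cat > plan.py <<'E'
from h import *
from scipy.spatial.transform import Rotation as R
f=np.array([-.521,-.853,0]);f/=np.linalg.norm(f);up=np.array([0,0,1.])
def Rt(th,f=f):
    s,c=np.sin(th),np.cos(th); z=f*s-up*c; y=np.cross(f,-up)*-1; y/=np.linalg.norm(y); 
    if y[0]<0:y=-y
    return np.stack([np.cross(y,z),y,z],1)
def tell(tcp,th=np.radians(33),f=f):
    s=telemetry.get_state(); R0=R.from_rotvec(s['ee_rot']); R1=R.from_matrix(Rt(th,f))
    print('turn from now',(R0.inv()*R1).as_rotvec().round(3),'shift now axes',(R0.inv().apply(tcp-s['tcp_pos'])*1000).round(1),'shift after turn',(R1.inv().apply(tcp-s['tcp_pos'])*1000).round(1))
def tcp_for(b,back,tipz,th=np.radians(33),f=f):
    "tip centre 'back' m behind bottle axis at height tipz"
    tip=np.array([b[0],b[1],0])-f*back+up*tipz
    return tip-Rt(th,f)[:,2]*.019
if __name__=='__main__':
    B=[.5703,-.0193]; print(Rt(np.radians(33)))
    s=telemetry.get_state()['tcp_pos']; print(s)
    g=tcp_for(B,.085,.012); print(g); h=g-Rt(np.radians(33))[:,2]*.30; print(h); tell(h)
E
python3 plan.py; python3 -m jog '[[0,0,-40,0,0,0,40],[0,0,-50,0,0,0,40],[0,0,-50,0,0,0,40]]'
```

```text
[[ 0.43715506  0.85340546 -0.28389182]
 [ 0.71572605 -0.52124765 -0.46479793]
 [-0.54463904  0.         -0.83867057]]
[ 0.17666958 -0.59904158  0.19344233]
[0.61999999 0.06207063 0.02793474]
[0.70516754 0.20151    0.27953591]
turn from now [-0.213 -0.55  -0.715] shift now axes [ 733.4 -618.5  -85.3] shift after turn [ 757.1   33.7 -594.3]
time: 0.48
tcp_pos: [0.1767, -0.599, 0.335]
ee_rot: [-3.108, -0.449, 0.0]
force: [-0.1, -1.8, -0.1]
finger_gap: 0.693
grip_force: 0.0
```

```bash
python3 -m jog '[[46,-39,0,0,0,0,40],[46,-39,0,0,0,0,40],[46,-39,0,0,0,0,40],[46,-39,0,0,0,0,40],[46,-39,0,0,0,0,40]]' | head -3; python3 -m jog '[[46,-39,0,0,0,0,40],[46,-39,0,0,0,0,40],[46,-39,0,0,0,0,40],[46,-39,0,0,0,0,40],[46,-39,0,0,0,0,40]]'|head -3;  python3 -m jog '[[46,-39,0,0,0,0,40],[46,-39,0,0,0,0,40],[46,-39,0,0,0,0,40],[46,-39,0,0,0,0,40]]'; python3 -m jog '[[0,0,0,-0.0355,-0.092,-0.119,40],[0,0,0,-0.0355,-0.092,-0.119,40],[0,0,0,-0.0355,-0.092,-0.119,40],[0,0,0,-0.0355,-0.092,-0.119,40],[0,0,0,-0.0355,-0.092,-0.119,40]]'; python3 plan.py | tail -2
```

```text
time: 1.1
tcp_pos: [0.3428, -0.3456, 0.3339]
ee_rot: [-3.109, -0.448, -0.0]
time: 1.72
tcp_pos: [0.5083, -0.0934, 0.334]
ee_rot: [3.109, 0.449, -0.0]
time: 2.22
tcp_pos: [0.6407, 0.1082, 0.3337]
ee_rot: [3.109, 0.449, -0.001]
force: [1.4, -0.4, 0.7]
finger_gap: 0.434
grip_force: 0.0
time: 2.85
tcp_pos: [0.6402, 0.1064, 0.3336]
ee_rot: [2.557, 1.232, -0.618]
force: [0.6, 0.2, -0.0]
finger_gap: 0.432
grip_force: 0.0
[0.70516754 0.20151    0.27953591]
turn from now [-0.035 -0.086 -0.116] shift now axes [126.8  -9.2  -6.4] shift after turn [126.    5.9 -17.3]
```

```bash
python3 -m jog '[[0,0,0,-0.035,-0.086,-0.116,40],[40,2,-6,0,0,0,40],[40,2,-6,0,0,0,40],[46,2,-6,0,0,0,40],[0,0,0,0,0,0,40]]'
python3 - <<'E'
from plan import *
g=tcp_for([.5703,-.0193],.085,.012); tell(g); print(telemetry.get_state()['joint_positions'].round(2))
save('scene','scene2.png')
E
```

```text
time: 3.48
tcp_pos: [0.7057, 0.2036, 0.2762]
ee_rot: [2.418, 1.356, -0.719]
force: [-0.2, -0.3, -0.5]
finger_gap: 0.432
grip_force: 0.0
turn from now [-0.002  0.001 -0.   ] shift now axes [ -3.3   1.3 298.4] shift after turn [ -3.5   0.7 298.4]
[ 0.43  0.81  0.84 -0.33  1.98  0.93]
```

View pics/scene2.png

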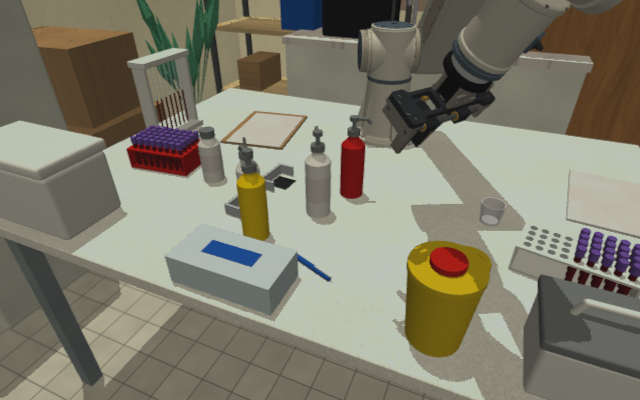

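The picture shows the tool above right of the white bottle (gripper at about (435,110)), tilted towards it. The path down is clear.

```bash
python3 -m jog '[[0,0,50,0,0,0,40],[0,0,55,0,0,0,40],[0,0,55,0,0,0,40],[0,0,50,0,0,0,40],[0,0,35,0,0,0,40]]'; python3 -m jog '[[-3,1,25,0,0,0,40],[0,0,18,0,0,0,40],[0,0,9,0,0,0,40],[0,0,0,0,0,0,40]]'
python3 - <<'E'
from plan import *
g=tcp_for([.5703,-.0193],.085,.012); tell(g); print(telemetry.get_state()['joint_positions'].round(2))
save('scene','scene3.png')
cv2.imwrite('pics/crop3.png',cv2.resize(load('scene')['pixels'][90:250,240:440,::-1],None,fx=3.7,fy=3.7))
E
```

```text
time: 4.15
tcp_pos: [0.6351, 0.0862, 0.0748]
ee_rot: [2.422, 1.351, -0.713]
force: [1.1, -0.5, 0.2]
finger_gap: 0.432
grip_force: 0.0
time: 4.65
tcp_pos: [0.6215, 0.0616, 0.0332]
ee_rot: [2.422, 1.352, -0.712]
force: [-0.5, 0.6, -0.8]
finger_gap: 0.436
grip_force: 0.0
turn from now [-0.    -0.003 -0.004] shift now axes [ 2.6 -1.5  4.6] shift after turn [ 2.6 -1.5  4.6]
[ 0.31  0.79  1.42 -0.37  1.4   1.01]
```

View pics/crop3.png

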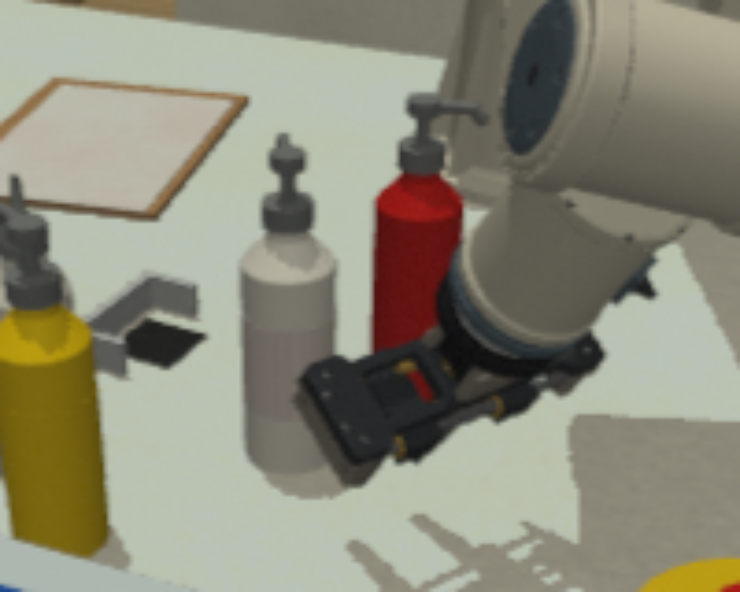

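The tips are behind the white bottle, with red clear. I'll narrow the gap so the fingers fit the bay mouth, then close in to just short of contact.

```bash
python3 -m jog '[[2.6,-1.5,4.6,0,0,0,26],[-12,0,7.8,0,0,0,26],[-12,0,7.8,0,0,0,26],[-8.4,0,5.4,0,0,0,26],[0,0,0,0,0,0,26]]'
python3 - <<'E'
from plan import *
tell(tcp_for([.5703,-.0193],.0376,.012)); M=np.array([.473,-.1757]);t=np.radians(-5.1)
G=M+np.array([[np.cos(t),-np.sin(t)],[np.sin(t),np.cos(t)]])@[-.002,-.004];print(G); tell(tcp_for(G,.0376,.012))
E
```

```text
time: 5.32
tcp_pos: [0.5992, 0.0285, 0.0279]
ee_rot: [2.422, 1.351, -0.712]
force: [0.1, -0.3, 0.1]
finger_gap: 0.284
grip_force: 0.0
turn from now [-0.001 -0.003 -0.005] shift now axes [-6.7  0.2  4.2] shift after turn [-6.7  0.2  4.3]
[ 0.47065234 -0.17950638]
turn from now [-0.001 -0.003 -0.005] shift now axes [-165.2   -0.5  106.5] shift after turn [-164.9   -1.3  107. ]
```

```bash
python3 -m jog '[[-3,0,2,0,0,0,26],[-3.4,0,2.2,0,0,0,26],[-3.4,0,2.2,0,0,0,26],[-4.2,0,2.7,0,0,0,26],[-4.2,0,2.7,0,0,0,26]]'|sed -n '2p;4p'; python3 -m jog '[[-5,0,3.2,0,0,0,26],[-5,0,3.2,0,0,0,26],[-5,0,3.2,0,0,0,26],[-5,0,3.2,0,0,0,26],[-5,0,3.2,0,0,0,26]]'|sed -n '2p;4p'
python3 - <<'E'
from plan import *
from m2 import fit
G=[.4707,-.1795]; tell(tcp_for(G,.0376,.012))
d=save('scene','s4.png');print(fit('scene',(285,332,150,215),.032,.06)); save('top','t4.png')
W=pts(d)
E
python3 -c "
from h import *;im=load('scene')['pixels'][90:250,200:440,::-1];cv2.imwrite('pics/crop4.png',cv2.resize(im,None,fx=3.2,fy=3.2))"
```

```text
tcp_pos: [0.5882, 0.0106, 0.0275]
force: [1.1, 0.9, -1.5]
tcp_pos: [0.5728, -0.0146, 0.0277]
force: [1.5, 1.7, 0.9]
turn from now [-0.    -0.004 -0.004] shift now axes [-122.8   -0.7   78.9] shift after turn [-122.5   -1.2   79.3]
(array([0.6649, 0.0137]), 496, 0.0059)
```

View pics/crop4.png

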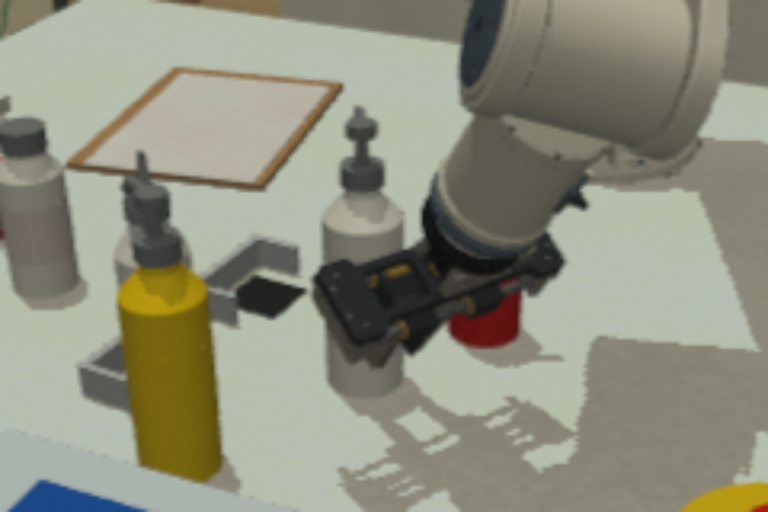

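The white bottle stands upright in front of the fingers (crop (363,300)) and is sliding. Red and yellow are untouched. I'll keep pushing.

```bash
cat > loc.py <<'E'
from plan import *
from scipy.optimize import least_squares
def loc(tag):
    s=telemetry.get_state(); tip=s['tcp_pos']+R.from_rotvec(s['ee_rot']).as_matrix()[:,2]*.019
    c0=(tip+f*.0376)[:2]; print('force',s['force'].round(1),'predicted',c0.round(4))
    for n in('scene','top'):
        d=save(n,f'{n}_{tag}.png');W=pts(d);im=d['pixels'].astype(int)
        C=np.linalg.inv(d['world_to_cam'])[:3,3]
        for zl,zh,r in((.03,.085,.032),(.1,.148,.032)):
            m=(W[...,2]>zl)&(W[...,2]<zh)&(np.hypot(W[...,0]-c0[0],W[...,1]-c0[1])<.05)&(im.max(2)>75)&(im.max(2)-im.min(2)<45)
            P=W[m][:,:2]
            if len(P)<15: print(n,zl,len(P));continue
            u=P.mean(0)-C[:2];u/=np.hypot(*u)
            q=least_squares(lambda c:np.hypot(*(P-c).T)-r,P.mean(0)+.02*u,loss='soft_l1',f_scale=.001);
            t=np.radians(-5.1);print(n,zl,len(P),q.x.round(4),'mat frame mm',((np.array([[np.cos(t),np.sin(t)],[-np.sin(t),np.cos(t)]])@(q.x-[.473,-.1757]))*1000).round(1),'res',np.median(abs(q.fun)).round(4))
    tell(tcp_for([.4707,-.1795],.0376,.012))
if __name__=='__main__':
    import sys; loc(sys.argv[1])
E
for i in 1; do python3 -m jog '[[-5,0,3.2,0,0,0,26],[-5,0,3.2,0,0,0,26],[-5,0,3.2,0,0,0,26],[-5,0,3.2,0,0,0,26],[-5,0,3.2,0,0,0,26]]'|sed -n '2p;4p'; done; python3 -m jog '[[-5,0,3.2,0,0,0,26],[-5,0,3.2,0,0,0,26],[-5,0,3.2,0,0,0,26],[-5,0,3.2,0,0,0,26],[-5,0,3.2,0,0,0,26]]'|sed -n '2p;4p'; python3 loc.py 5
```

```text
tcp_pos: [0.557, -0.04, 0.0278]
force: [1.8, 3.0, 0.8]
tcp_pos: [0.5415, -0.0653, 0.0279]
force: [1.5, 3.3, 0.5]
force [1.5 3.3 0.5] predicted [ 0.5165 -0.1062]
scene 0.03 27 [ 0.5278 -0.0876] mat frame mm [46.8 92.6] res 0.0006
scene 0.1 74 [ 0.5272 -0.0884] mat frame mm [46.3 91.8] res 0.0007
top 0.03 4
top 0.1 36 [ 0.527  -0.0881] mat frame mm [46.  92.1] res 0.0004
turn from now [-0.001 -0.003 -0.004] shift now axes [-72.3  -0.4  46.6] shift after turn [-72.2  -0.8  46.8]
```

Run:
```python
from h import *
s=telemetry.get_state();print(s['finger_gap'],s['grip_force'],s['time'])
cv2.imwrite('pics/crop5.png',cv2.resize(load('scene')['pixels'][90:250,200:440,::-1],None,fx=3.2,fy=3.2))
```

```text
0.2819015223103885 0.7075003429781646 8.025
```

View pics/crop5.png

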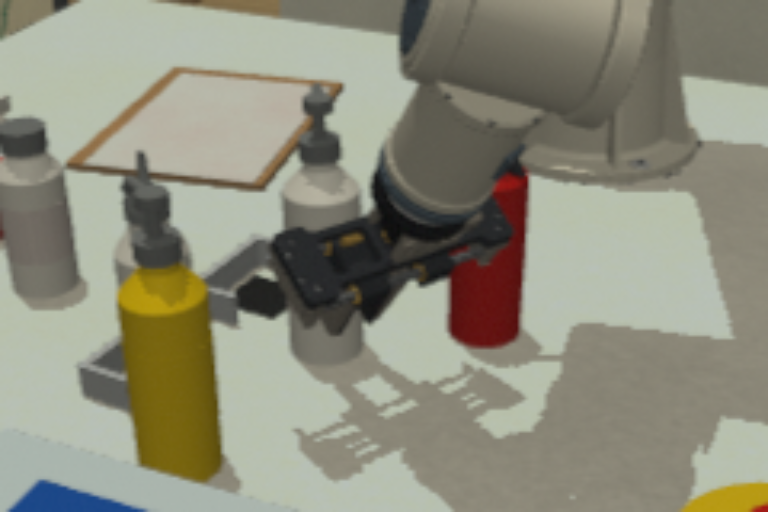

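Run:
```python
from h import *
d=save('wrist','w5.png'); print(d['mount'],d['fovy'])
```

```text
[[ 1.89513421e-04  9.67823005e-01  2.51631865e-01  6.91475534e-02]
 [ 9.99999738e-01 -3.59381264e-04  6.29109848e-04 -1.75688590e-03]
 [ 6.99298762e-04  2.51631679e-01 -9.67822819e-01 -1.89121767e-01]
 [ 0.00000000e+00  0.00000000e+00  0.00000000e+00  1.00000000e+00]] 68.31816212744714
```

View pics/w5.png

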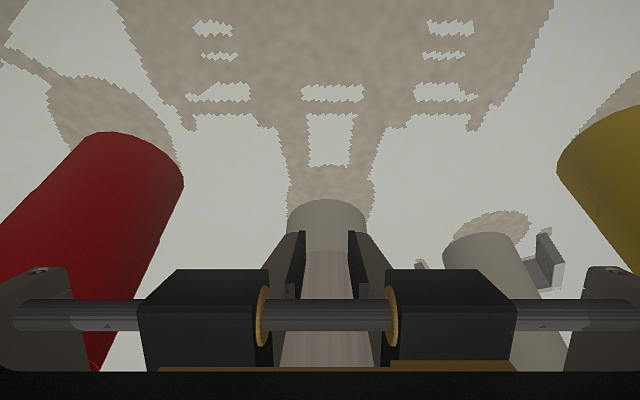

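The bottle is still upright, but its axis is only 17 mm ahead of the tip centre, where I expected 38 mm. I'll use the wrist moment to check at what height the bottle is actually being touched.

Run:
```python
from plan import *
F=[];T=[]
for i in range(6):
    s=telemetry.get_state();F.append(s['force']);T.append(s['ft_torque']);get_image('wrist')
F=np.mean(F,0);T=np.mean(T,0);print(F,T,s['tcp_pos'])
z=R.from_rotvec(s['ee_rot']).as_matrix()[:,2]
# contact point on rear of the bottle at height h for several moment reference points
B=np.array([.527,-.088,0])
for nm,ref in(('tcp',s['tcp_pos']),('flange~.16',s['tcp_pos']-z*.16)):
    for h in(.015,.06,.105): print(nm,h,np.cross(B-f*.032+up*h-ref,F).round(3))
d=load('wrist');f_=200/np.tan(np.radians(d['fovy'])/2);zz=d['range_z'];v,u=np.mgrid[0:400,0:640]
c=np.stack([(u-d['cx'])/f_*zz,-(v-d['cy'])/f_*zz,-zz],-1);P=c@d['mount'][:3,:3].T+d['mount'][:3,3]
for (v,u) in((236,296),(260,296),(290,290),(236,358),(240,284),(205,327),(240,327),(300,327),(350,327),(290,240)):print(v,u,(P[v,u]*1000).round(1))
```

```text
[ 0.67230807  0.55802725 -0.59365452] [ 0.28795704 -0.26628016  0.00657368] [ 0.54155077 -0.06501084  0.02777556]
tcp 0.015 [ 0.005 -0.007 -0.002]
tcp 0.06 [-0.021  0.023 -0.002]
tcp 0.105 [-0.046  0.053 -0.002]
flange~.16 0.015 [ 0.124 -0.125  0.023]
flange~.16 0.06 [ 0.098 -0.094  0.023]
flange~.16 0.105 [ 0.073 -0.064  0.023]
236 296 [  8.1 -19.6 -27.4]
260 296 [  8.8 -16.2 -61. ]
290 290 [  6.1 -16.4 -83.2]
236 358 [  7.9  16.6 -26.7]
240 284 [  8.4 -25.6 -34.5]
205 327 [15.4 -1.5 16.2]
240 327 [-1.5 -1.5 -9.2]
300 327 [  25.6   -1.6 -120.8]
350 327 [-36.8  -1.5 -66.6]
290 240 [  30.2  -23.2 -123.7]
```

Run:
```python
from plan import *
s=telemetry.get_state();Rm=R.from_rotvec(s['ee_rot']).as_matrix()
B=np.array([.527,-.088])
for n in('scene','wrist'):
    d=load(n)
    if n=='wrist':
        f_=200/np.tan(np.radians(d['fovy'])/2);zz=d['range_z'];v,u=np.mgrid[0:400,0:640]
        P=np.stack([(u-d['cx'])/f_*zz,-(v-d['cy'])/f_*zz,-zz],-1)@d['mount'][:3,:3].T+d['mount'][:3,3]
        W=P@Rm.T+s['tcp_pos']
    else: W=pts(d);P=(W-s['tcp_pos'])@Rm
    off=np.hypot(W[...,0]-B[0],W[...,1]-B[1])
    m=(W[...,2]>.004)&(off>.035)&(abs(P[...,1])<.05)&(abs(P[...,0])<.03)
    for a in np.arange(-.09,.03,.01):
        q=P[m&(P[...,2]>=a)&(P[...,2]<a+.01)]*1000
        if len(q):print(n,round(a*1000),len(q),q.min(0).round(),q.max(0).round())
    if n=='scene':
        q=W[(off<.038)&(W[...,2]>.15)&(W[...,2]<.24)];
        for a in (.15,.17,.19,.21,.22):
            w=q[(q[:,2]>a)&(q[:,2]<a+.02)];print('bottle z',a,len(w),w.mean(0)[:2].round(4) if len(w) else '')
```

```text
scene -90 5 [  1. -26. -90.] [ 12. -13. -82.]
scene -80 12 [  9. -25. -80.] [ 12.  31. -72.]
scene -70 17 [  4. -27. -67.] [ 11.  31. -61.]
scene -60 20 [  3. -24. -57.] [ 12.  31. -50.]
scene -50 23 [ -4. -24. -49.] [ 12.  31. -40.]
scene -40 26 [ -5. -24. -40.] [ 11.  29. -30.]
scene -30 27 [ -7. -21. -30.] [ 11.  27. -21.]
scene -20 5 [ -9.  -0. -13.] [  2.  24. -10.]
scene -10 13 [-21.  -1. -10.] [ 8. 34. -1.]
scene 0 14 [-7. -3.  0.] [14. 28. 10.]
scene 10 9 [-4. -4. 10.] [20. 32. 18.]
scene 20 3 [-0. 26. 20.] [12. 32. 21.]
bottle z 0.15 215 [ 0.5429 -0.0805]
bottle z 0.17 83 [ 0.5397 -0.0821]
bottle z 0.19 83 [ 0.5324 -0.0854]
bottle z 0.21 78 [ 0.5299 -0.0872]
bottle z 0.22 57 [ 0.5283 -0.0884]
wrist -90 852 [-13. -25. -90.] [ 11.  22. -80.]
wrist -80 749 [ -6. -31. -80.] [ 10.  27. -70.]
wrist -70 786 [-11. -31. -70.] [ 10.  28. -60.]
wrist -60 637 [-12. -30. -60.] [  9.  26. -50.]
wrist -50 477 [-12. -29. -50.] [  9.  25. -40.]
wrist -40 400 [-11. -28. -40.] [  9.  24. -30.]
wrist -30 301 [-10. -27. -30.] [  9.  24. -20.]
wrist -20 18 [  8. -23. -20.] [  9.  20. -18.]
```

Both cameras put the fingertips at tool z of about -19 mm, so they sit behind the reported TCP, not ahead of it. That means the tips are at about 45 mm height, which is too high. I'll back off, go down about 29 mm, and push low.

```bash
python3 -m jog '[[4,0,-2.6,0,0,0,26],[10,0,-6.5,0,0,0,26],[8,0,12.6,0,0,0,26],[8,0,12,0,0,0,26],[0,0,0,0,0,0,26]]'; sed -i "s/-Rt(th,f)\[:,2\]\*.019/+Rt(th,f)[:,2]*.019/" plan.py; sed -i "s/as_matrix()\[:,2\]\*.019/as_matrix()[:,2]*-.019/" loc.py
python3 - <<'E'
from plan import *
tell(tcp_for([.527,-.088],.0376,.014)); s=telemetry.get_state();Rm=R.from_rotvec(s['ee_rot']).as_matrix()
d=save('wrist','w6.png');f_=200/np.tan(np.radians(d['fovy'])/2);zz=d['range_z'];v,u=np.mgrid[0:400,0:640]
P=np.stack([(u-d['cx'])/f_*zz,-(v-d['cy'])/f_*zz,-zz],-1)@d['mount'][:3,:3].T+d['mount'][:3,3];W=P@Rm.T+s['tcp_pos']
m=(d['pixels'].max(2)<75)&(abs(P[...,1])<.035)&(abs(P[...,0])<.014)&(P[...,2]>-.05)&(v<260); q=P[m];print(len(q),q[:,2].max(),W[m][:,2].min(), np.percentile(W[...,2][180:,:][:20],50))
E
```

```text
time: 9.0
tcp_pos: [0.5491, -0.051, -0.0031]
ee_rot: [2.421, 1.353, -0.716]
force: [-0.4, 0.4, -0.0]
finger_gap: 0.281
grip_force: 0.0
turn from now [-0.002 -0.001 -0.002] shift now axes [-14.    0.5   7.6] shift after turn [-14.    0.4   7.6]
1055 -0.017499862460304577 0.007729263140441806 -0.00043260632682394387
```

```bash
python3 -m jog '[[-5,0,3.2,0,0,0,26],[-4,0,2.5,0,0,0,26],[-3,0,1.9,0,0,0,26],[-3.4,0,2.2,0,0,0,26],[-5,0,3.2,0,0,0,26]]'|sed -n '2p;4p'; python3 -m jog '[[-5,0,3.2,0,0,0,26],[-5,0,3.2,0,0,0,26],[-5,0,3.2,0,0,0,26],[-5,0,3.2,0,0,0,26],[-5,0,3.2,0,0,0,26]]'|sed -n '2p;4p'; python3 -m jog '[[-5,0,3.2,0,0,0,26],[-5,0,3.2,0,0,0,26],[-5,0,3.2,0,0,0,26],[-3,0,1.9,0,0,0,26],[0,0,0,0,0,0,26]]'|sed -n '2p;4p'; python3 loc.py 7;python3 -c "
from h import *;im=load('scene')['pixels'][60:230,180:440,::-1];cv2.imwrite('pics/crop7.png',cv2.resize(im,None,fx=3,fy=3))"
```

```text
tcp_pos: [0.5384, -0.0712, -0.0011]
force: [0.7, 2.0, 0.9]
tcp_pos: [0.5222, -0.0969, -0.0012]
force: [0.7, 2.2, 1.3]
tcp_pos: [0.5107, -0.1151, -0.0011]
force: [0.7, 1.0, 0.6]
force [0.7 1.  0.6] predicted [ 0.4965 -0.1384]
scene 0.03 1
scene 0.1 375 [ 0.4974 -0.1373] mat frame mm [20.9 40.4] res 0.001
top 0.03 3
top 0.1 35 [ 0.4968 -0.1373] mat frame mm [20.3 40.3] res 0.0003
turn from now [-0.001 -0.003 -0.004] shift now axes [-39.4  -0.5  28.8] shift after turn [-39.3  -0.6  28.9]
```

View pics/crop7.png

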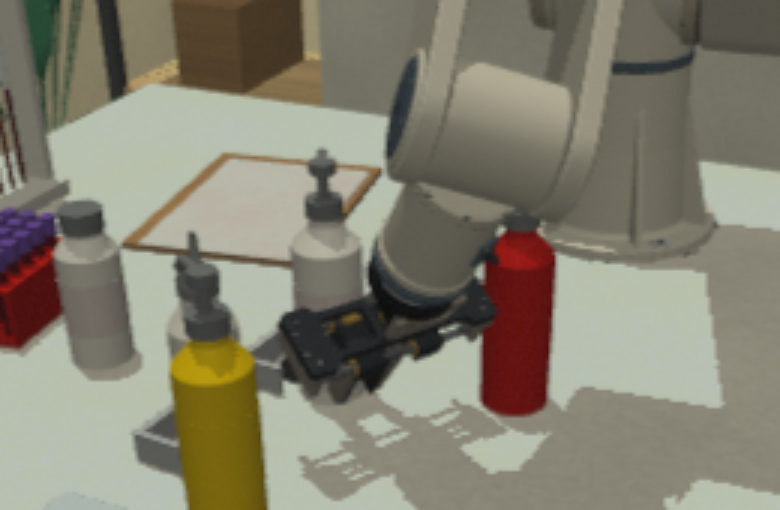

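```bash
cat > clr.py <<'E'
from plan import *
s=telemetry.get_state();Rm=R.from_rotvec(s['ee_rot']).as_matrix()
red=np.array([.4485,.0295]);noz=np.array([.6225,-.1913]);Q=[]
for n in('scene','top'):
    W=pts(load(n));P=(W-s['tcp_pos'])@Rm
    dr=np.hypot(*(W[...,:2]-red).transpose(2,0,1));dn=np.hypot(*(W[...,:2]-noz).transpose(2,0,1))
    m=(abs(P[...,1])<.11)&(abs(P[...,0])<.05)&(P[...,2]<-.08)&(P[...,2]>-.25)&(dr>.034)&(dn>.034)&(W[...,2]>.04)
    Q.append(P[m])
Q=np.concatenate(Q)*1000
for a in range(-250,-80,15):
    q=Q[(Q[:,2]>=a)&(Q[:,2]<a+15)]
    if len(q):print(a,len(q),np.percentile(q,2,0).round(),np.percentile(q,98,0).round())
# predicted clearances of body box, now and at the end
for add,lab in((0,'now'),(.0465,'end')):
    g=np.array(np.meshgrid([-37.5,37.5],np.linspace(-94.5,94.5,21),np.linspace(-107,-150,9))).reshape(3,-1).T/1000
    g=np.concatenate([g]+[g*[k,1,1] for k in(.66,.33,0)])
    X=g@Rm.T+s['tcp_pos']+f*add;X=X[X[:,2]<.23]
    print(lab,'red',(np.hypot(*(X[:,:2]-red).T).min()-.032)*1000,'noz',(np.hypot(*(X[:,:2]-noz).T).min()-.03)*1000)
E
python3 clr.py
python3 - <<'E'
from m2 import fit
print(fit('scene',(336,370,125,200),.032,.09,.148))
E
```

```text
-250 207 [ -41.  -15. -250.] [  41.   41. -235.]
-235 146 [ -42.   -9. -235.] [  41.   42. -224.]
-220 191 [ -38.  -23. -213.] [  37.   38. -205.]
-205 105 [ -38.  -36. -205.] [  38.   38. -191.]
-190 28 [ -30. -105. -190.] [  31.   18. -175.]
-175 111 [ -24.  -97. -174.] [  26.   18. -160.]
-160 1075 [ -29.  -90. -158.] [  31.   95. -146.]
-145 462 [ -32.  -86. -145.] [  32.   95. -130.]
-130 452 [ -33.  -81. -130.] [  33.   87. -116.]
-115 69 [ -31.  -91. -115.] [  34.   88. -104.]
-100 13 [-12. -17. -98.] [  9.  20. -85.]
-85 19 [-36. -22. -84.] [ 12.  30. -80.]
now red 2.161917416640506 noz 22.47748189548789
end red 9.850814601940282 noz 10.608444953113958
(array([0.4503, 0.0278]), 546, 0.0019)
```

```bash
python3 -m jog '[[-3,0,2,0,0,0,26],[-4.5,0,2.9,0,0,0,26],[-4.5,0,2.9,0,0,0,26],[-4.5,0,2.9,0,0,0,26],[-4.5,0,2.9,0,0,0,26]]'|sed -n '2p;4p'; python3 -m jog '[[-4.5,0,2.9,0,0,0,26],[-4,0,2.6,0,0,0,26],[-3,0,2,0,0,0,26],[-2.5,0,1.6,0,0,0,26],[0,0,0,0,0,0,26]]'|sed -n '2p;4p'; python3 loc.py 8; python3 clr.py | tail -2
```

```text
tcp_pos: [0.4978, -0.1364, -0.0011]
force: [0.5, 1.9, -0.3]
tcp_pos: [0.489, -0.1505, -0.0012]
force: [0.9, 1.0, 0.3]
force [0.9 1.  0.3] predicted [ 0.4748 -0.1738]
scene 0.03 2
scene 0.1 354 [ 0.4762 -0.1726] mat frame mm [2.9 3.4] res 0.0009
top 0.03 13
top 0.1 40 [ 0.4754 -0.1723] mat frame mm [2.1 3.6] res 0.0004
turn from now [-0.    -0.003 -0.004] shift now axes [-4.5 -0.5  6.2] shift after turn [-4.5 -0.5  6.2]
now red 7.144458406450477 noz 10.772965832118246
end red 42.048725263041376 noz 10.555314841179566
```

```bash
python3 -m jog '[[-1.7,0,1.1,0,0,0,26],[-1.7,0,1.1,0,0,0,26],[-1.7,0,1.1,0,0,0,26],[-0.9,0,0.6,0,0,0,26],[0,0,0,0,0,0,26]]'|sed -n '2p;4p'; python3 loc.py 9
```

```text
tcp_pos: [0.4854, -0.1565, -0.0012]
force: [0.4, 2.8, 0.9]
force [0.4 2.8 0.9] predicted [ 0.4712 -0.1798]
scene 0.03 0
scene 0.1 346 [ 0.4725 -0.1783] mat frame mm [-0.2 -2.6] res 0.0009
top 0.03 12
top 0.1 41 [ 0.4718 -0.1784] mat frame mm [-1.  -2.8] res 0.0002
turn from now [-0.    -0.003 -0.004] shift now axes [ 1.4 -0.6  2.3] shift after turn [ 1.4 -0.6  2.3]
```

```bash
python3 -m jog '[[-0.9,0,0.6,0,0,0,26],[0,0,0,0,0,0,26],[3,0,-2,0,0,0,26],[7,0,-4.5,0,0,0,26],[7,0,-4.5,0,0,0,26]]'|sed -n '2p;4p'; python3 -m jog '[[-10,0,-16,0,0,0,26],[-26,0,-40,0,0,0,26],[-27,0,-42,0,0,0,26],[-27,0,-42,0,0,0,26],[-27,0,-42,0,0,0,26]]'|sed -n '2p;4p'; python3 -m jog '[[-27,0,-42,0,0,0,26],[20,0,-50,0,0,0,26],[20,0,-50,0,0,0,26],[0,0,0,0,0,0,26]]'
python3 - <<'E'
from m2 import *
save('scene','scene10.png');save('top','top10.png')
print('noz',fit('scene',(235,275,135,180),.03),fit('top',(372,402,165,197),.03),'cap',fit('scene',(195,225,125,185),.031),'red',fit('scene',(336,370,130,200),.032),'yel',fit('scene',(235,270,170,240),.032))
W=pts(load('scene'));B=np.array([.472,-.179])
t=np.radians(-5.1)
for zl,zh in((.04,.09),(.1,.148)):
    m=(W[...,2]>zl)&(W[...,2]<zh)&(np.hypot(W[...,0]-B[0],W[...,1]-B[1])<.045);P=W[m][:,:2]
    q=least_squares(lambda c:np.hypot(*(P-c).T)-.032,B,loss='soft_l1',f_scale=.001).x
    print('pump',zl,q.round(4),((np.array([[np.cos(t),np.sin(t)],[-np.sin(t),np.cos(t)]])@(q-[.473,-.1757]))*1000).round(1))
E
```

```text
tcp_pos: [0.4958, -0.1396, -0.0013]
force: [0.6, 0.4, -0.2]
tcp_pos: [0.4949, -0.1395, 0.2181]
force: [0.8, 0.3, 0.0]
time: 14.85
tcp_pos: [0.5431, -0.0626, 0.3304]
ee_rot: [2.421, 1.354, -0.704]
force: [-0.3, 0.2, -1.1]
finger_gap: 0.284
grip_force: 0.0
noz (array([ 0.4745, -0.1793]), 215, 0.0008) (array([ 0.6246, -0.1918]), 381, 0.0025) cap (array([ 0.5304, -0.3795]), 797, 0.0017) red (array([0.4487, 0.0294]), 886, 0.0008) yel (array([ 0.7216, -0.1172]), 1160, 0.0007)
pump 0.04 [ 0.4725 -0.1787] [-0.2 -3.1]
pump 0.1 [ 0.4722 -0.179 ] [-0.5 -3.4]
```

View pics/scene10.png

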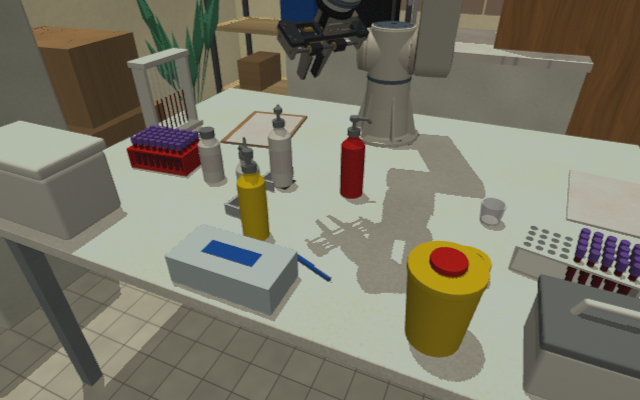

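The white pump bottle stands upright in the bay at (280,160), within about 1 mm of the back wall. The other bottles are where they were, and the robot is clear. Handing in.

```bash
python3 -c "
from rig import ticket; print(ticket.hand_in())"
```

```text
the job is handed in; nothing more can be done
None
```

The white pump bottle was slid upright into the empty bay and stands about 1 mm from its back wall; the other bottles measure where they were, and the job was handed in at about 15 s, though the first 80 mm of the push was at about 45 mm height, above the 25 mm guide, until I lowered the fingers.

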